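# Load the empty bay of a mould press and clamp it to the torque limit

## Task

One of the three bays of the green mould press is empty: take the spare plaster mould from the bench and slide it under the raised plate into that bay, pouring end towards the robot like the others, fully home against the rear stop. Then turn the red T-handle clockwise until the plate bears on all three moulds and the handle's torque limiter just slips, stop there at once, and let go; leave the two moulds already loaded and everything else on the bench as they are.

Things in the scene. Friction and masses are not known exactly. Their poses are not given: they have to be found in the camera images.
- press: green bench press, fixed; origin under its base, x to the rear, front to the robot. Base x -120..80 mm, y +-200, 22 high. Steel columns, 22 mm across, at x -15, y +-178. Overhead a bridge beam, x -52..22, y +-200, from 140 to 187 mm high, nuts on it to 199: the gripper can only work below it tilted forward 25 to 45 degrees
- bay_a: one of three aluminium bays side by side on the press base. Origin: mid-width, on the base plate, 22 mm above the bench; x to the rear. Floor 6 mm thick, x -105..35; rear stop 30 high, face at x 25; guide rails 54 apart, 18 high, x -40..25, mouths flaring to 65 at x -60. A mould fully home has its origin at x -40, y 0, z 6; its front 45 mm stand out before the plate
- bay_b: another of the three bays, the same as bay_a in shape, frame and sizes; which bay stands left, middle or right varies
- bay_c: another of the three bays, the same as bay_a in shape, frame and sizes; which bay stands left, middle or right varies
- mould_1: closed two-part plaster mould, white lower and cream upper half, box 130 long (x) x 50 wide (y) x 48 high, 0.3 to 0.5 kg; origin at the centre of its underside, z up, -x is the pouring end (dark round pour hole in that end face, small vent hole on top of it); already home in one bay
- mould_2: closed two-part plaster mould, white lower and cream upper half, box 130 long (x) x 50 wide (y) x 48 high, 0.3 to 0.5 kg; origin at the centre of its underside, z up, -x is the pouring end (dark round pour hole in that end face, small vent hole on top of it); already home in another bay
- spare: closed two-part plaster mould, white lower and cream upper half, box 130 long (x) x 50 wide (y) x 48 high, 0.3 to 0.5 kg; origin at the centre of its underside, z up, -x is the pouring end (dark round pour hole in that end face, small vent hole on top of it); the spare, lying on the bench at the robot's right. Held by its pouring end, tool leaning along it, it can be slid in level below the plate
- spare_pour (a point): centre of the spare mould's pouring end face: x = -65, y = 0, z = 24 mm in the spare's frame
- platen: aluminium pressure plate, 100 (x) x 300 (y) x 18 mm thick, x = -65 to +35 mm in the press frame, guided by the columns; origin at the centre of its underside. Raised, it hangs 4 to 6 mm above the moulds' tops and sinks 4 mm per rad of screw turn
- handle_grip (a point): centre of the red T-bar on top of the press (at x = -15, y = 0, 262 mm high in the press frame, on the vertical screw axis): bar 130 long along this point's y, 20 wide, 22 high, with 30 mm of free space below it (a steel neck of 20 mm diameter at its middle). z up
- screw (a joint): rad turned by the press screw, clockwise from above positive and lowering the plate; starts between 0 and 0.5, the plate meets the moulds at about 1.5. Takes about 0.42 N m to turn, stays where it is left. Turns with the handle until the limiter slips. When the handle is let go the plate keeps its grip on the moulds (about 30 N each)
- handle (a joint): rad the T-handle has slipped clockwise on the screw: 0 until the limiter lets go at 0.75 N m, when the plate bears on the moulds and the screw stands still; then it grows as the handle is turned on. It does not spring back. When turning pauses, the held torque stays near 0.43 N m before the slip but drops to about 0.1 N m after it. Up to 0.5 rad of slip is fine, more strains the moulds
- half_mould: open half of a plaster mould, 120 x 56 x 24 mm, bystander
- model_car: red model car, 112 x 54 x 43 mm, bystander
- mix_cup: green mixing cup, 76 mm across, 85 high, bystander
- resin_a: white resin bottle, 68 mm across, 170 high, bystander
- resin_b: white resin bottle with a red cap, 68 mm across, 170 high, bystander
- offcut: plaster block 110 x 70 x 45 mm, bystander
- spatula: spatula 190 mm long, lying flat, bystander
- spray: spray can 54 mm across, 160 high, bystander

How it is judged:
By the outcome, as a careful person would: the job done as asked, in the order asked, and still so for the second after the job is handed in, with the robot touching nothing.
It also fails if it takes over 67 s, if anything falls off the work surface, if the arm or the gripper's body presses on something with over 40 N, if the wrist force passes 120 N, or if a joint passes its speed limit or range.

## Robot

A 6-joint arm with a two-finger parallel gripper is mounted at the origin on the work surface. World frame = base frame: x ahead of the robot, y to its left, z up, the work surface at z = 0. Lengths are in m, angles in rad, forces in N, time in s.
With the tool pointing down it reaches from about 0.3 to 0.95 m from the base axis. Payload 3.1 kg.
Tool frame: the origin (TCP) lies between the finger pads; the fingertips stand 25 mm ahead of it and the grasp point (between the pads) lies 6 mm ahead of it; z points along the fingers, y is the line along which they close (so a half turn about z gives the same grasp; the last joint's range is limited). The gripper opens to 85 mm and grips with 20 to 120 N. Pads are 22 mm wide; open, the fingers measure 114 mm over their backs; the gripper's body (76 mm by 85 mm) begins 54 mm behind the grasp point. The pads swing forward as they close: fully open they stand 13 mm farther back than shut.
Start: joints at [1.114, 0.308, 1.634, -0, 1.2, -0.07], TCP at [0.236, 0.579, 0.256] pointing down, gripper open.
Joint ranges: [-3.06, 3.06], [-0.79, 1.96], [0.05, 2.63], [-1.19, 4.34], [0.05, 2.64], [-2.94, 2.94]. Speed limits (rad/s): [2.79, 2.79, 3.14, 3.14, 3.14, 3.14].

## Interface

Orientations are given as a unit quaternion [x, y, z, w].
In Python, from station import manip gives the robot as it stands.
- The arm moves only by the shell command python3 jog.py [OPENING] [FORCE], which reads ROWS from standard input. ROWS is one flat JSON list of numbers that holds 1 to 5 rows one after another, with no inner brackets; each row has 6 numbers: dx, dy, dz in m, then a rotation vector rx, ry, rz in rad; each row is the pose to reach, as a shift and turn from the pose commanded when the command began, along the tool's axes at that moment; what a row does not reach only later rows make up. A row lasts 1/8 s, in which the tool goes at most 0.0625 m and 0.188 rad, less where a joint would pass 70% of its speed; a pose out of reach is approached as far as the arm can. OPENING is the finger opening in m, set as the command begins (- or left out keeps the last). The fingers move at their own pace and stop on an object; FORCE is the grip in N (left out, the last holds). Time passes only in rows, so rows that do not move let the fingers close. It prints the time, the measured TCP pose, the force, the opening and the grip force at its end. Input that does not fit is refused with a message, and nothing moves.
- manip.get_obs(): the state, without advancing time (a new reading comes with each control period).
- manip.get_image(name): name is "scene" or "top" or "wrist"; returns a dict with "color" (400x640x3 uint8, blue, green, red), "z_map" (400x640 float32, m along the optical axis (not along the pixel's ray), 0 where there is no reading), "camera_matrix" (3x3 intrinsics, pixels), "k1" (the pictures are not rectified: a ray, as slopes to the right and down, at radius r is drawn at 1 + k1 r^2 times it, then the intrinsics apply), "position" and "orientation" of the camera in the world. Camera axes: x right, y up, looking along -z (the intrinsics and any distortion apply to the point x, -y, -z); pixel columns grow to the right and rows downward; lengths in m; the calibration is good to about 2 mm. A picture is of the moment at which its call begins.
- manip.close_job(): hands the job in; it is judged then, once.
The state is a dict: "clock": time; "qpos": joint angles; "joint_velocities": joint speeds; "joint_torque": joint torques, N m; "eef_pos": TCP position; "tool_rot": TCP orientation; "wrist_force": force on the tool from outside, world axes, zero at the start; "ft_torque": the same for the moment, N m; "grip_width": finger opening in m; "gripper_force": force on a finger pad.
Only numpy, scipy, OpenCV 4.12 (cv2) and the standard library are available. Lean on these libraries where they do the work, as an engineer would, in place of code of your own. Each camera call takes 0.05 s, during which the arm holds its last target. There are 200 camera calls.

## Working session

There is one attempt and no reset: what is moved stays moved. The work goes in short steps, Python scripts to look and compute and a shell command to move; the robot and the scene stay as the last step left them, time stands still between calls to the robot, and variables do not carry over. Pictures are saved under pics/ and viewed, at most 10 in all, crops included, and the job is handed in when it is done.

```bash
ls; mkdir -p pics
cat > h.py <<'E'
import numpy as np, cv2, pickle
from scipy.spatial.transform import Rotation as R
def snap(m,name,f=None):
    im=m.get_image(name)
    if f: cv2.imwrite('pics/'+f+'.png',im['color']); pickle.dump(im,open('pics/'+f+'.pkl','wb'))
    return im
def ray(im,uv):
    uv=np.atleast_2d(np.asarray(uv,float)); K=np.asarray(im['camera_matrix'])
    d=np.c_[(uv[:,0]-K[0,2])/K[0,0],(uv[:,1]-K[1,2])/K[1,1]]; s=d.copy()
    for _ in range(30): s=d/(1+im['k1']*(s**2).sum(1,keepdims=True))
    return R.from_quat(im['orientation']).apply(np.c_[s[:,0],-s[:,1],-np.ones(len(s))])
def onplane(im,uv,z):
    r=ray(im,uv); p=np.asarray(im['position']); return p+r*((z-p[2])/r[:,2:])
def depthpt(im,uv):
    uv=np.atleast_2d(uv).astype(int); z=im['z_map'][uv[:,1],uv[:,0]]
    return np.asarray(im['position'])+ray(im,uv)*z[:,None]
def tri(im1,u1,im2,u2):
    p1,p2=np.asarray(im1['position']),np.asarray(im2['position']); a=ray(im1,u1)[0];b=ray(im2,u2)[0]
    s=np.linalg.lstsq(np.c_[a,-b],p2-p1,rcond=None)[0]; return (p1+a*s[0]+p2+b*s[1])/2, np.linalg.norm(p1+a*s[0]-p2-b*s[1])
E
python3 - <<'E'
from station import manip as m
from h import *
for n in ['scene','top']:
    im=snap(m,n,n+'0'); print(n,im['position'],im['orientation'],im['camera_matrix'],im['k1'])
o=m.get_obs(); print(o)
E
```

```text
jog.py
pics
station.py
scene [1.79264654 0.10203168 1.09987667] [0.30343548 0.33502885 0.66526116 0.59423073] [[440.01024261   0.         310.56682156]
 [  0.         440.01024261 200.87471596]
 [  0.           0.           1.        ]] -0.04076547265701646
top [ 0.27710707 -0.01020434  1.78117228] [ 0.05192037 -0.06501337 -0.69997899  0.70930032] [[427.81646309   0.         314.66110667]
 [  0.         427.81646309 199.34108808]
 [  0.           0.           1.        ]] -0.013960934641431383
{'clock': 0.1, 'qpos': array([ 1.11428898e+00,  3.08935640e-01,  1.63506831e+00, -3.90003188e-05,
        1.19970342e+00, -6.96937900e-02]), 'joint_velocities': array([ 1.13500052e-03, -1.46963935e-03, -1.89228988e-03,  6.68657012e-05,
        7.13282245e-04,  1.56149385e-03]), 'joint_torque': array([-8.91590189e-04, -4.16410840e+01, -2.77644163e+01, -9.98495852e-05,
        3.97767100e-03, -6.49442953e-07]), 'eef_pos': array([0.23549676, 0.57817957, 0.25514652]), 'tool_rot': array([ 1.92196199e-01,  9.81355951e-01, -1.02569759e-03, -2.57453075e-04]), 'wrist_force': array([ 0.01854868, -0.56983122, -0.33403486]), 'ft_torque': array([ 0.00550765, -0.00861652,  0.03348996]), 'gripper_force': 0.0, 'grip_width': 0.08534140018094125}
```

View pics/scene0.png

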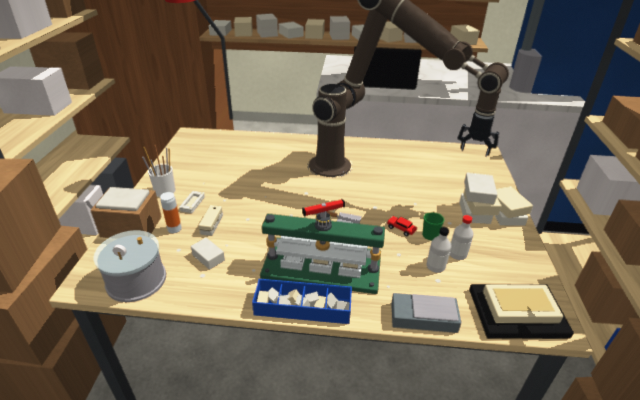

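View pics/top0.png

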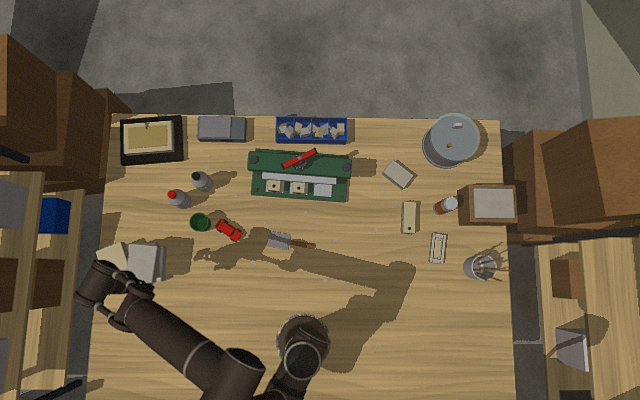

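The scene view shows the press at (322,255) with its red handle, and the robot's right on the image left. In the top view the press is at (300,175), moulds are at (275,187) and (298,188), the right bay at (323,189) looks empty, and the spare lies at (410,216). I'll zoom in on it.

Run:
```python
from h import *
im=pickle.load(open('pics/top0.pkl','rb'))
c=im['color'][135:260,240:440]; cv2.imwrite('pics/topc.png',cv2.resize(c,None,fx=4,fy=4,interpolation=cv2.INTER_CUBIC))
for uv in [(275,187),(298,188),(323,189),(410,205),(410,225),(300,158),(300,195),(425,220)]: print(uv,depthpt(im,uv)[0].round(3))
```

```text
(275, 187) [0.61  0.121 0.077]
(298, 188) [0.609 0.028 0.07 ]
(323, 189) [ 0.615 -0.075  0.026]
(410, 205) [ 0.548 -0.432  0.056]
(410, 225) [ 0.467 -0.433  0.044]
(300, 158) [0.68  0.018 0.274]
(300, 195) [0.588 0.02  0.025]
(425, 220) [ 0.493 -0.506  0.006]
```

View pics/topc.png

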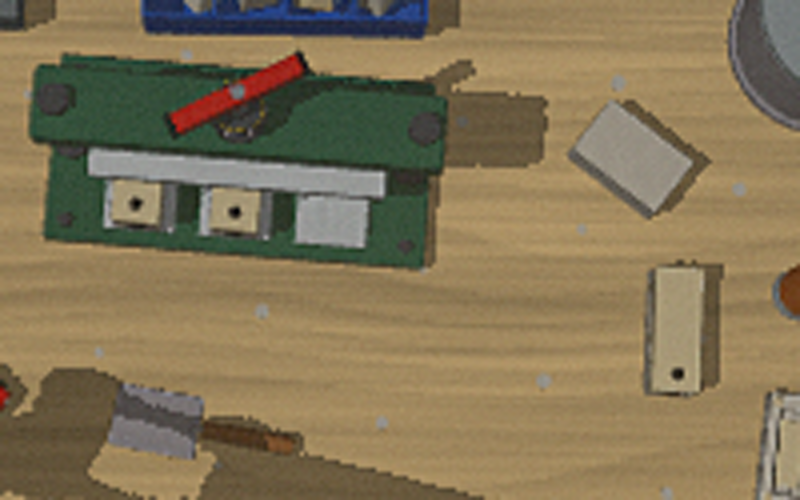

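The crop shows the empty bay is the right-hand one at crop (332,220), full image (323,190). The spare's vent is at crop (678,373), so its pouring end already faces the robot. The handle bar runs from crop (175,125) to (300,60). I'll measure these coarsely and move the wrist camera over the spare.

```bash
cat >> h.py <<'E'
def rel(m,pos,Rm,o=None):
    o=o or m.get_obs(); C=R.from_quat(o['tool_rot'])
    d=C.inv().apply(np.asarray(pos)-o['eef_pos']); r=(C.inv()*R.from_matrix(Rm)).as_rotvec()
    print('ROW',*d.round(4),*r.round(3))
def toolR(yaw,tilt):  # tool z leans along yaw by tilt from straight down; tool y to the left
    f=np.array([np.cos(yaw),np.sin(yaw),0]); y=np.array([-f[1],f[0],0]); z=np.sin(tilt)*f-np.cos(tilt)*np.array([0,0,1])
    return np.c_[np.cross(y,z),y,z]
def rect(im,mask,z,lo=100):
    n=[]
    for c in cv2.findContours(mask,cv2.RETR_EXTERNAL,cv2.CHAIN_APPROX_NONE)[0]:
        if cv2.contourArea(c)<lo: continue
        p=onplane(im,c[:,0,:],z)[:,:2].astype(np.float32); (cx,cy),(w,h),a=cv2.minAreaRect(p)
        if w<h: w,h,a=h,w,a+90
        a=(a+90)%180-90
        n.append((cv2.boundingRect(c),round(cx,4),round(cy,4),round(w,3),round(h,3),round(a,1)))
    return n
E
python3 - <<'E'
from h import *
from station import manip as m
im=pickle.load(open('pics/top0.pkl','rb')); hsv=cv2.cvtColor(im['color'],cv2.COLOR_BGR2HSV)
print(im['color'][205,410],im['color'][215,395],im['color'][187,270],im['color'][189,323],im['color'][195,262], hsv[205,410],hsv[215,395])
z=im['z_map']; 
# heights map
h=np.zeros((400,640,3))
vv,uu=np.mgrid[0:400,0:640]; P=depthpt(im,np.c_[uu.ravel(),vv.ravel()]).reshape(400,640,3)
hm=((P[...,2]>.035)&(P[...,2]<.06)).astype(np.uint8)*255; hm[:,:395]=0;hm[:,425:]=0;hm[:196]=0;hm[240:]=0
print('spare',rect(im,hm,.048))
red=((hsv[...,0]<8)|(hsv[...,0]>172))&(hsv[...,1]>170)&(hsv[...,2]>80); red=red.astype(np.uint8)*255
print('red',rect(im,red,.273,20))
g=(hsv[...,0]>60)&(hsv[...,0]<95)&(hsv[...,1]>90); g=g.astype(np.uint8)*255; g[:,:240]=0
print('green',rect(im,g,.187,300))
rel(m,[.35,-.36,.36],toolR(0,0.3))
E
```

```text
[115 148 163] [ 85 125 148] [119 153 168] [152 154 151] [39 64 67] [ 21  75 163] [ 19 109 148]
spare [((402, 201, 14, 33), 0.4987, -0.4272, 0.131, 0.053, -4.1)]
red [((215, 219, 27, 23), 0.4158, 0.2662, 0.094, 0.037, 56.0), ((167, 190, 9, 8), 0.541, 0.4755, 0.026, 0.025, 48.0), ((283, 149, 33, 19), 0.6815, 0.022, 0.128, 0.018, -61.8)]
green []
ROW -0.4599 -0.8259 -0.1032 -0.06 -0.297 -0.384
```

```bash
python3 - <<'E'
from h import *
from station import manip as m
rel(m,[.40,-.03,.40],toolR(0,0.35))
E
echo '[-0.19, -0.25, -0.07, 0, 0, 0, -0.19, -0.25, -0.07, 0, 0, 0, -0.19, -0.25, -0.07, 0, 0, 0, -0.19, -0.25, -0.07, 0, 0, 0, -0.19, -0.25, -0.07, 0, 0, 0]' | python3 jog.py; echo '[-0.19, -0.25, -0.07, -0.07, -0.35, -0.38, -0.19, -0.25, -0.07, -0.07, -0.35, -0.38, -0.19, -0.25, -0.07, -0.07, -0.35, -0.38, -0.19, -0.25, -0.07, -0.07, -0.35, -0.38, -0.19, -0.25, -0.07, -0.07, -0.35, -0.38]' | python3 jog.py
python3 - <<'E'
from h import *
from station import manip as m
im=snap(m,'wrist','w1'); o=m.get_obs(); print(o['qpos'].round(2),o['eef_pos'],o['joint_velocities'].round(2)); print(im['position'],R.from_quat(im['orientation']).as_matrix().round(2),im['camera_matrix'][0],im['k1'])
rel(m,[.32,-.41,.34],toolR(-0.04,0.35))
E
```

```text
clock: 0.72
eef_pos: [0.315, 0.2823, 0.3243]
tool_rot: [0.192, 0.981, -0.0, 0.0]
wrist_force: [1.4, -0.3, 0.6]
grip_width: 0.0854
gripper_force: 0.0
clock: 1.35
eef_pos: [0.3923, -0.0058, 0.3914]
tool_rot: [0.001, 0.984, 0.001, 0.178]
wrist_force: [0.6, 0.3, 0.4]
grip_width: 0.0852
gripper_force: 0.0
[-0.19 -0.51  2.14  0.06  1.15 -1.76] [ 0.39470336 -0.01630374  0.39396902] [ 0.18 -0.    0.01 -0.07 -0.01  0.34]
[ 0.2870449  -0.00604875  0.47743733] [[ 0.   -0.81 -0.59]
 [ 1.    0.   -0.  ]
 [ 0.   -0.59  0.81]] [317.90239023   0.         315.30033652] -0.03656776506149635
ROW 0.0836 -0.3945 0.0292 0.001 0.012 0.024
```

View pics/w1.png

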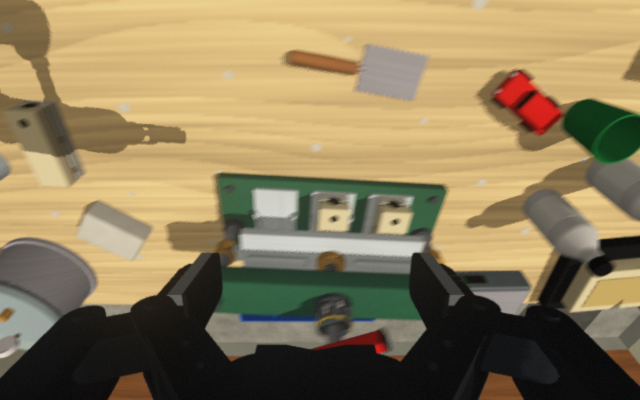

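The blurred wrist view shows the empty bay floor at (275,207), moulds with vents at (333,203) and (393,219), the platen strip at y≈245, and the spare at (48,145). I'll take a settled frame and zoom in on it.

```bash
echo '[0, 0, 0, 0, 0, 0, 0, 0, 0, 0, 0, 0]' | python3 jog.py | head -2
python3 - <<'E'
from h import *
from station import manip as m
im=snap(m,'wrist','w2'); o=m.get_obs(); print(o['eef_pos'],np.abs(o['joint_velocities']).max())
c=im['color'][165:345,205:455]; cv2.imwrite('pics/w2c.png',cv2.resize(c,None,fx=3.2,fy=3.2,interpolation=cv2.INTER_CUBIC))
E
```

```text
clock: 1.65
eef_pos: [0.3923, -0.0036, 0.39]
[ 0.39233842 -0.00282962  0.38999016] 0.02949125696064335
```

View pics/w2c.png

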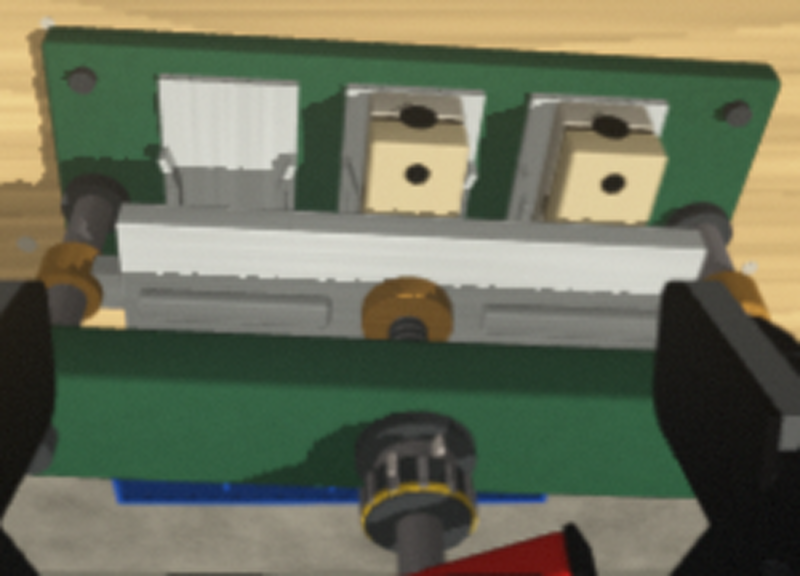

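The settled crop shows the empty bay floor front edge at crop (158,78)–(299,83), vents at (417,174) and (612,183), the platen's front top edge (118,222)–(706,248) and the base front top edge (50,45)–(772,82). I'll triangulate these against the top view.

Run:
```python
from h import *
from station import manip as m
w=pickle.load(open('pics/w2.pkl','rb')); t=pickle.load(open('pics/top0.pkl','rb'))
def W(x,y): return np.array([x/3.2+205,y/3.2+165])-.3
def T(x,y): return np.array([x/4+240,y/4+135])-.4
def blob(im,uv,r):
    u,v=np.round(uv).astype(int); g=cv2.cvtColor(im['color'],cv2.COLOR_BGR2GRAY)[v-r:v+r+1,u-r:u+r+1].astype(float)
    wt=np.clip(.6*np.max(g)-g,0,None); yy,xx=np.mgrid[-r:r+1,-r:r+1]; return np.array([u+(wt*xx).sum()/wt.sum(),v+(wt*yy).sum()/wt.sum()])
for n,a,b in [('vent mid',blob(w,W(417,174),6),blob(t,T(235,211),3)),('vent left',blob(w,W(612,183),6),blob(t,T(136,204),3)),
  ('bayfloor L',W(158,78),T(367,247)),('bayfloor R',W(299,83),T(296,242)),('platen R',W(118,222),T(385,197)),('platen L',W(706,248),T(90,175)),('base R',W(50,45),T(423,267)),('base L',W(772,82),T(45,238))]:
    p,e=tri(w,a,t,b); print(n,a.round(1),b.round(1),p.round(4),'err',round(e,4))
for n,z,a,b in [('floor',.028,W(158,78),W(299,83)),('platen top',.099,W(118,222),W(706,248)),('base',.022,W(50,45),W(772,82)),('vents',.076,blob(w,W(417,174),6),blob(w,W(612,183),6))]:
    p,q=onplane(w,[a,b],z); d=q-p; print(n,p.round(4),q.round(4),'len',np.linalg.norm(d).round(4),'yaw',np.arctan2(-d[0],d[1]).round(4))
rel(m,[.33,-.41,.34],toolR(-0.04,0.35))
```

```text
vent mid [334.9 218.9] [298.3 187.6] [0.6097 0.0274 0.0758] err 0.0015
vent left [396.1 221.9] [273.6 185.5] [0.6165 0.1277 0.0761] err 0.0014
bayfloor L [254.1 189.1] [331.4 196.4] [ 0.5853 -0.1092  0.0235] err 0.0031
bayfloor R [298.1 190.6] [313.6 195.1] [ 0.5891 -0.0346  0.0236] err 0.0039
platen R [241.6 234.1] [335.8 183.8] [ 0.6242 -0.1229  0.0948] err 0.0033
platen L [425.3 242.2] [262.1 178.4] [0.6398 0.1731 0.1   ] err 0.0026
base R [220.3 178.8] [345.4 201.4] [ 0.5671 -0.167   0.0172] err 0.0065
base L [446.  190.3] [250.8 194.1] [0.5904 0.2241 0.0212] err 0.0026
floor [ 0.5828 -0.1067  0.028 ] [ 0.5863 -0.0323  0.028 ] len 0.0745 yaw -0.0473
platen top [ 0.621 -0.12   0.099] [0.6402 0.1747 0.099 ] len 0.2954 yaw -0.0648
base [ 0.5658 -0.1625  0.022 ] [0.5906 0.2227 0.022 ] len 0.3859 yaw -0.0644
vents [0.6095 0.0282 0.076 ] [0.6163 0.1284 0.076 ] len 0.1004 yaw -0.0677
ROW 0.0756 -0.4073 0.0243 0.016 0.003 0.037
```

```bash
echo '[0.076, -0.31, 0.024, 0.016, 0, 0.037, 0.076, -0.31, 0.024, 0.016, 0, 0.037, 0.076, -0.31, 0.024, 0.016, 0, 0.037, 0.076, -0.31, 0.024, 0.016, 0, 0.037, 0.076, -0.31, 0.024, 0.016, 0, 0.037]' | python3 jog.py; echo '[0, -0.1, 0, 0, 0, 0, 0, -0.1, 0, 0, 0, 0, 0, -0.1, 0, 0, 0, 0, 0, -0.1, 0, 0, 0, 0]' | python3 jog.py
python3 - <<'E'
from h import *
from station import manip as m
im=snap(m,'wrist','w3'); o=m.get_obs(); print(o['qpos'].round(2),o['eef_pos'].round(4),np.abs(o['joint_velocities']).max())
E
```

```text
clock: 2.33
eef_pos: [0.3318, -0.3062, 0.3421]
tool_rot: [0.018, 0.984, -0.003, 0.177]
wrist_force: [0.7, 0.5, 0.8]
grip_width: 0.0855
gripper_force: 0.0
clock: 2.82
eef_pos: [0.3281, -0.4042, 0.3417]
tool_rot: [0.019, 0.984, -0.002, 0.176]
wrist_force: [0.1, -0.5, 0.4]
grip_width: 0.0854
gripper_force: 0.0
[-1.15 -0.08  1.93  0.35  1.16 -2.8 ] [ 0.3279 -0.4042  0.342 ] 0.015236109423207422
```

View pics/w3.png

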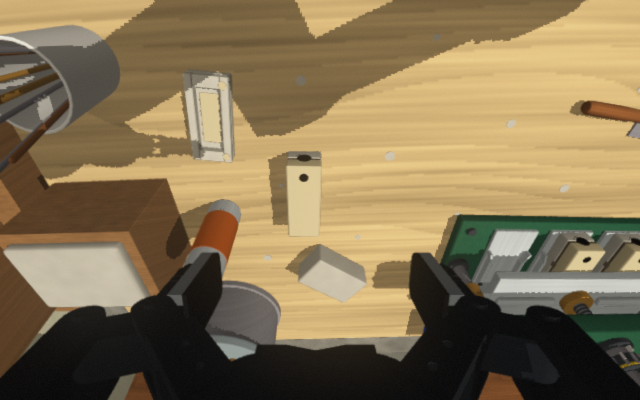

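The wrist view shows the spare upright at centre: pour face at (304,157), vent at (304,178), top face spanning (288,165)–(320,236), with nothing within finger reach of its pouring end.

Run:
```python
from h import *
from station import manip as m
w=pickle.load(open('pics/w3.pkl','rb')); t=pickle.load(open('pics/top0.pkl','rb'))
vv,uu=np.mgrid[0:400,0:640]; P=depthpt(w,np.c_[uu.ravel(),vv.ravel()]).reshape(400,640,3)
mk=((P[...,2]>.04)&(P[...,2]<.056)).astype(np.uint8)*255; mk[:,:270]=0;mk[:,340:]=0;mk[:150]=0;mk[245:]=0
print('median z top',np.median(P[180:230,293:316,2]), 'bench',np.median(P[120:140,300:330,2]))
print(rect(w,mk,.048))
def blob(im,uv,r):
    u,v=uv; g=cv2.cvtColor(im['color'],cv2.COLOR_BGR2GRAY)[v-r:v+r+1,u-r:u+r+1].astype(float)
    wt=np.clip(.6*np.max(g)-g,0,None); yy,xx=np.mgrid[-r:r+1,-r:r+1]; return np.array([u+(wt*xx).sum()/wt.sum(),v+(wt*yy).sum()/wt.sum()])
a,b=blob(w,(304,178),7),blob(t,(409,228),3); print(a,b,tri(w,a,t,b),onplane(w,a,.048))
# edges left/right of top face by gradient per row
g=cv2.GaussianBlur(cv2.cvtColor(w['color'],cv2.COLOR_BGR2GRAY),(0,0),1).astype(float)
L=[];Rr=[]
for v in list(range(190,232,3)):
    d=np.abs(np.diff(g[v])); L.append((280+d[280:296].argmax()+.5,v)); Rr.append((313+d[313:328].argmax()+.5,v))
for n,e in (('L',L),('R',Rr)):
    p=onplane(w,e,.048)[:,:2]; k=np.polyfit(p[:,0],p[:,1],1); r=p[:,1]-np.polyval(k,p[:,0]); print(n,k,'at x=.5',np.polyval(k,.5),'rms',r.std())
```

```text
median z top 0.04741075249520749 bench -0.0005408740308190385
[((286, 163, 36, 74), 0.4973, -0.4277, 0.133, 0.05, -3.3)]
[303.2697006  177.32586826] [409.09419931 227.98512643] (array([ 0.45363101, -0.42644265,  0.0492504 ]), np.float64(0.0020199138563434717)) [[ 0.45391436 -0.42558474  0.048     ]]
L [-0.03247855 -0.43578848] at x=.5 -0.4520277499860876 rms 0.0005758087605996934
R [-0.06812222 -0.37084323] at x=.5 -0.4049043425655052 rms 0.0004307193800086847
```

Run:
```python
from h import *
from station import manip as m
rel(m,[.395,-.4224,.111],toolR(-0.055,0.61))
```

```text
ROW 0.0165 -0.0159 0.2402 0.009 -0.256 0.014
```

```bash
echo '[0.017, -0.016, 0.06, 0.009, -0.15, 0.014, 0.017, -0.016, 0.12, 0.009, -0.256, 0.014, 0.017, -0.016, 0.18, 0.009, -0.256, 0.014, 0.017, -0.016, 0.24, 0.009, -0.256, 0.014, 0.017, -0.016, 0.24, 0.009, -0.256, 0.014]' | python3 jog.py 0.085
python3 - <<'E'
from h import *
from station import manip as m
o=m.get_obs(); print(o['qpos'].round(2))
rel(m,[.4467,-.4252,.0369],toolR(-0.055,0.61))
E
```

```text
clock: 3.5
eef_pos: [0.4425, -0.4015, 0.1784]
tool_rot: [0.053, 0.966, -0.012, 0.254]
wrist_force: [-0.1, -1.1, 0.8]
grip_width: 0.0849
gripper_force: 0.0
[-1.    0.2   2.04  0.66  0.68 -2.94]
ROW 0.0638 -0.0236 0.1264 -0.025 -0.095 -0.047
```

Joint 6 reached its range here, so I'll use the half-turned grasp. The camera then leads, and I worked out that it clears the beam by about 50 mm.

```bash
for i in 1; do echo '[0, 0, -0.05, 0, 0, 0.18, 0, 0, -0.05, 0, 0, 0.36, 0, 0, -0.05, 0, 0, 0.54, 0, 0, -0.05, 0, 0, 0.72, 0, 0, -0.05, 0, 0, 0.9]' | python3 jog.py; echo '[0, 0, 0, 0, 0, 0.18, 0, 0, 0, 0, 0, 0.36, 0, 0, 0, 0, 0, 0.54, 0, 0, 0, 0, 0, 0.72, 0, 0, 0, 0, 0, 0.9]' | python3 jog.py; echo '[0, 0, 0, 0, 0, 0.18, 0, 0, 0, 0, 0, 0.36, 0, 0, 0, 0, 0, 0.54, 0, 0, 0, 0, 0, 0.72, 0, 0, 0, 0, 0, 0.9]' | python3 jog.py; echo '[0, 0, 0, 0, 0, 0.18, 0, 0, 0, 0, 0, 0.36, 0, 0, 0, 0, 0, 0.4, 0, 0, 0, 0, 0, 0.4]' | python3 jog.py; done
cat >> h.py <<'E'
def toolF(yaw,tilt): return toolR(yaw,tilt)@np.diag([-1.,-1,1])
E
python3 - <<'E'
from h import *
from station import manip as m
o=m.get_obs(); print(o['qpos'].round(2))
Rm=toolF(-.055,.63); G=np.array([.4501,-.4254,.032]); z=Rm[:,2]
rel(m,G-.086*z,Rm); print('tcp',G-.006*z)
E
```

```text
clock: 4.12
eef_pos: [0.4173, -0.3999, 0.2235]
tool_rot: [0.47, 0.845, 0.1, 0.235]
wrist_force: [0.1, 0.3, -0.3]
grip_width: 0.0848
gripper_force: 0.0
clock: 4.75
eef_pos: [0.4174, -0.3998, 0.2235]
tool_rot: [0.791, 0.556, 0.192, 0.168]
wrist_force: [0.0, 0.2, 0.1]
grip_width: 0.085
gripper_force: 0.0
clock: 5.38
eef_pos: [0.4173, -0.3998, 0.2235]
tool_rot: [0.954, 0.157, 0.246, 0.068]
wrist_force: [0.2, 0.4, 0.2]
grip_width: 0.0851
gripper_force: 0.0
clock: 5.88
eef_pos: [0.4172, -0.4002, 0.2234]
tool_rot: [0.966, -0.033, 0.255, 0.019]
wrist_force: [-0.0, 0.5, -0.2]
grip_width: 0.0848
gripper_force: 0.0
[-1.04  0.1   2.04  0.61  0.77  0.2 ]
ROW -0.0744 0.0213 0.0985 0.026 0.114 -0.005
tcp [ 0.44657048 -0.42520568  0.03684817]
```

```bash
echo '[-0.074, 0.021, 0.0985, 0.026, 0.114, -0.005, -0.074, 0.021, 0.0985, 0.026, 0.114, -0.005, -0.074, 0.021, 0.0985, 0.026, 0.114, -0.005, -0.074, 0.021, 0.0985, 0.026, 0.114, -0.005]' | python3 jog.py 0.085
python3 - <<'E'
from h import *
from station import manip as m
o=m.get_obs(); print(o['qpos'].round(2))
Rm=toolF(-.055,.63); G=np.array([.4501,-.4254,.032]); z=Rm[:,2]
rel(m,G-.006*z,Rm)
im=snap(m,'wrist','w4')
E
```

```text
clock: 6.38
eef_pos: [0.3986, -0.4222, 0.0994]
tool_rot: [0.951, -0.028, 0.309, 0.007]
wrist_force: [-0.8, -0.0, 0.3]
grip_width: 0.0848
gripper_force: 0.0
[-1.16  0.35  2.11  1.04  0.66 -0.38]
ROW 0.0022 0.0005 0.0789 -0.002 0.002 -0.004
```

View pics/w4.png

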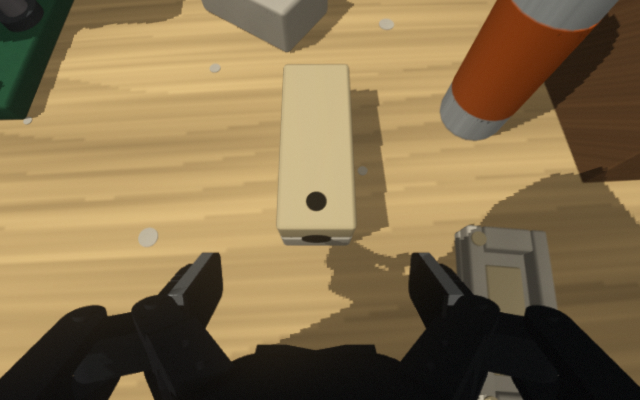

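The spare is centred between the fingers (vent at (316,201), finger gap centre at x≈315) and the half mould is clear of the right finger. Descending and gripping.

```bash
echo '[0.002, 0, 0.03, 0, 0, 0, 0.002, 0, 0.055, 0, 0, 0, 0.002, 0, 0.079, 0, 0, 0, 0.002, 0, 0.079, 0, 0, 0]' | python3 jog.py ; echo '[0, 0, 0, 0, 0, 0, 0, 0, 0, 0, 0, 0, 0, 0, 0, 0, 0, 0, 0, 0, 0, 0, 0, 0, 0, 0, 0, 0, 0, 0]' | python3 jog.py 0.03 80
python3 - <<'E'
from h import *
from station import manip as m
o=m.get_obs(); print(o['qpos'].round(2), o['wrist_force'].round(1),o['grip_width'])
E
```

```text
clock: 6.92
eef_pos: [0.4486, -0.4264, 0.0395]
tool_rot: [0.95, -0.026, 0.31, 0.009]
wrist_force: [-0.1, 0.7, 0.2]
grip_width: 0.0851
gripper_force: 0.0
clock: 7.55
eef_pos: [0.4474, -0.4274, 0.0404]
tool_rot: [0.95, -0.027, 0.311, 0.009]
wrist_force: [-2.5, 2.3, 5.2]
grip_width: 0.0488
gripper_force: 83.6
[-1.08  0.51  2.04  1.21  0.57 -0.5 ] [-2.5  2.3  5.2] 0.04883636609149426
```

Run:
```python
from h import *
from station import manip as m
o=m.get_obs(); C=R.from_quat(o['tool_rot'])
z=C.as_matrix()[:,2]; print('yaw',np.arctan2(z[1],z[0]),'tilt',np.arccos(-z[2]),'roll',C.as_matrix()[2,1])
print('lift',C.inv().apply([0,0,.08]).round(4))
rel(m,[.4957,-.0644,.12],toolF(-.066,.633))
```

```text
yaw -0.05818694075118232 tilt 0.632129206574162 roll 0.0004528686246301136
lift [ 0.0473  0.     -0.0645]
ROW 0.0692 -0.3651 -0.0481 -0.005 0.001 0.007
```

```bash
echo '[0.012, 0, -0.016, 0, 0, 0, 0.03, 0, -0.04, 0, 0, 0, 0.047, 0, -0.0645, 0, 0, 0, 0.047, 0, -0.0645, 0, 0, 0]' | python3 jog.py; echo '[0.022, -0.05, 0.016, 0, 0, 0, 0.022, -0.11, 0.016, 0, 0, 0, 0.022, -0.17, 0.016, 0, 0, 0, 0.022, -0.23, 0.016, 0, 0, 0, 0.022, -0.26, 0.016, -0.005, 0, 0.007]' | python3 jog.py;  echo '[0, -0.05, 0, 0, 0, 0, 0, -0.1, 0, 0, 0, 0, 0, -0.105, 0, 0, 0, 0, 0, -0.105, 0, 0, 0, 0]' | python3 jog.py
python3 - <<'E'
from h import *
from station import manip as m
o=m.get_obs(); print(o['qpos'].round(2))
rel(m,[.4957,-.0644,.072],toolF(-.066,.633))
im=snap(m,'wrist','w5')
E
```

```text
clock: 8.05
eef_pos: [0.4471, -0.4284, 0.1205]
tool_rot: [0.95, -0.027, 0.31, 0.011]
wrist_force: [-0.2, -1.3, -4.4]
grip_width: 0.0487
gripper_force: 83.7
clock: 8.68
eef_pos: [0.4861, -0.1645, 0.1154]
tool_rot: [0.951, -0.031, 0.307, 0.008]
wrist_force: [0.8, 0.1, -5.0]
grip_width: 0.049
gripper_force: 84.8
clock: 9.18
eef_pos: [0.495, -0.0635, 0.1172]
tool_rot: [0.951, -0.031, 0.308, 0.01]
wrist_force: [0.2, -1.0, -3.9]
grip_width: 0.0492
gripper_force: 85.4
[-0.29  0.07  2.42  1.31  0.14  0.08]
ROW -0.0259 0.0008 0.0371 -0.001 0.006 -0.0
```

View pics/w5.png

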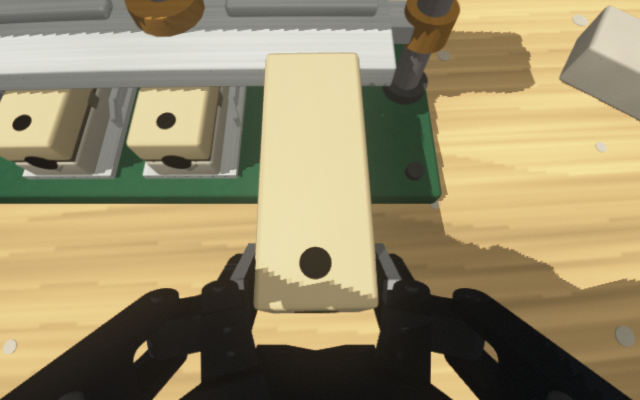

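The mould is gripped squarely (vent at (316,262)) and pointed at the empty right-hand bay, with its far end at (312,55) just short of the plate. I'll check that it is level and lined up.

Run:
```python
from h import *
from station import manip as m
w=pickle.load(open('pics/w5.pkl','rb')); o=m.get_obs(); Y=-.066
ex=np.array([np.cos(Y),np.sin(Y),0]); ey=np.array([-ex[1],ex[0],0]); O=np.array([.6815,.022,0])+.015*ex  # press origin
def press(p): d=np.asarray(p)-O; return np.array([d@ex,d@ey,d[2]]).round(4)
vv,uu=np.mgrid[70:230:4,275:355:4]; P=depthpt(w,np.c_[uu.ravel(),vv.ravel()]); k=np.linalg.lstsq(np.c_[(P-O)@ex,(P-O)@ey,np.ones(len(P))],P[:,2],rcond=None)[0]
print('slope x,y',k[:2].round(4),'top z mean',P[:,2].mean())
def blob(im,uv,r):
    u,v=uv; g=cv2.cvtColor(im['color'],cv2.COLOR_BGR2GRAY)[v-r:v+r+1,u-r:u+r+1].astype(float)
    wt=np.clip(.5*np.max(g)-g,0,None); yy,xx=np.mgrid[-r:r+1,-r:r+1]; return np.array([u+(wt*xx).sum()/wt.sum(),v+(wt*yy).sum()/wt.sum()])
zt=P[:,2].mean()
for n,uv,z,r in [('mid vent',(166,121),.076,13),('left vent',(22,122),.076,13)]:
    q=onplane(w,blob(w,uv,r),z)[0]; print(n,q.round(4),press(q))
b=blob(w,(315,262),19); zv=k[2]+k[0]*press(onplane(w,b,zt)[0])[0]; q=onplane(w,b,zv)[0]; print('spare vent',b,q.round(4),press(q),'tcp',press(o['eef_pos']),o['eef_pos'])
hsv=cv2.cvtColor(w['color'],cv2.COLOR_BGR2HSV)
for n,e in (('L far',(267,57)),('L near',(257,300)),('R far',(357,57)),('R near',(375,300))):
    q=onplane(w,e,zt)[0]; print(n,press(q))
```

```text
slope x,y [-0.1365 -0.0062] top z mean 0.12511074830303903
mid vent [0.6103 0.0277 0.076 ] [-0.0864  0.001   0.076 ]
left vent [0.6172 0.128  0.076 ] [-0.0862  0.1016  0.076 ]
spare vent [314.98119546 262.56467201] [ 0.5014 -0.0641  0.1318] [-0.189  -0.0978  0.1318] tcp [-0.1949 -0.0986  0.1177] [ 0.49548193 -0.06454901  0.11765591]
L far [-0.082  -0.073   0.1251]
L near [-0.2023 -0.0755  0.1251]
R far [-0.0821 -0.1196  0.1251]
R near [-0.2023 -0.1209  0.1251]
```

The far end droops by 0.137 rad (it turned in the pads) and sits 2 mm too far left. I'll lower it so the rear edge meets the bay floor and levels it, correcting the y offset on the way down.

```bash
echo '[-0.01, 0.0018, 0.014, -0.006, 0, 0.008, -0.018, 0.0018, 0.024, -0.006, 0, 0.008, -0.023, 0.0018, 0.031, -0.006, 0, 0.008, -0.0275, 0.0018, 0.0375, -0.006, 0, 0.008, -0.0275, 0.0018, 0.0375, -0.006, 0, 0.008]' | python3 jog.py
cat > lev.py <<'E'
from h import *
from station import manip as m
import sys
w=snap(m,'wrist',sys.argv[1]); o=m.get_obs(); Y=-.066
ex=np.array([np.cos(Y),np.sin(Y),0]); ey=np.array([-ex[1],ex[0],0]); O=np.array([.6815,.022,0])+.015*ex
def press(p): d=np.asarray(p)-O; return np.array([d@ex,d@ey,d[2]]).round(4)
c=w['color'];v0,v1=int(sys.argv[2]),int(sys.argv[3])
vv,uu=np.mgrid[v0:v1:3,280:350:3]; P=depthpt(w,np.c_[uu.ravel(),vv.ravel()])
X=np.c_[(P-O)@ex,(P-O)@ey,np.ones(len(P))]; k=np.linalg.lstsq(X,P[:,2],rcond=None)[0]
print('slope',k[:2].round(4),'top z mean',P[:,2].mean().round(4),'resid',(X@k-P[:,2]).std().round(4))
g=cv2.GaussianBlur(cv2.cvtColor(c,cv2.COLOR_BGR2GRAY),(0,0),1).astype(float); E=[[],[]]
for v in range(v0,v1,4):
    d=np.abs(np.diff(g[v])); E[0].append((245+d[245:285].argmax()+.5,v)); E[1].append((345+d[345:390].argmax()+.5,v))
for n,e in zip('LR',E):
    q=np.array([press(onplane(w,p,P[:,2].mean())[0]) for p in e]); f=np.polyfit(q[:,0],q[:,1],1); print(n,'yaw rel',f[0].round(4),'y at mean',q[:,1].mean().round(4),'sd',(q[:,1]-np.polyval(f,q[:,0])).std().round(4))
print('tcp',press(o['eef_pos']),'F',o['wrist_force'].round(1),'T',o['ft_torque'].round(2),'q',o['qpos'].round(2),'grip',o['grip_width'].round(4))
E
python3 lev.py w6 90 230
```

```text
clock: 9.85
eef_pos: [0.4948, -0.068, 0.0707]
tool_rot: [0.951, -0.039, 0.307, 0.013]
wrist_force: [-0.0, 0.4, -4.6]
grip_width: 0.0491
gripper_force: 85.3
slope [-0.1713 -0.002 ] top z mean 0.0786 resid 0.0114
L yaw rel 0.1167 y at mean -0.0762 sd 0.0013
R yaw rel -0.0018 y at mean -0.1262 sd 0.0002Traceback (most recent call last):
  File "lev.py", line 16, in <module>
    print('tcp',press(o['eef_pos']),'F',o['wrist_force'].round(1),'T',o['ft_torque'].round(2),'q',o['qpos'].round(2),'grip',o['grip_width'].round(4))
                                                                                                                            ^^^^^^^^^^^^^^^^^^^^^
AttributeError: 'float' object has no attribute 'round'
```

```bash
sed -i "s/o\['grip_width'\].round(4)/round(o['grip_width'],4)/" lev.py
python3 - <<'E'
from h import *
Y=-.066; ex=np.array([np.cos(Y),np.sin(Y),0]); ey=np.array([-ex[1],ex[0],0]); O=np.array([.6815,.022,0])+.015*ex
for f in ('w5','w6'):
    w=pickle.load(open(f'pics/{f}.pkl','rb'))
    uv=[(315,v) for v in range(20,310,15)]; P=depthpt(w,uv)
    for q,(u,v) in zip(P,uv): print(f,v,'x',((q-O)@ex).round(4),'z',q[2].round(4),w['color'][v,u])
E
```

```text
w5 20 x -0.0227 z 0.0978 [128 136 135]
w5 35 x -0.0367 z 0.0982 [213 221 221]
w5 50 x -0.0486 z 0.0973 [215 224 222]
w5 65 x -0.0861 z 0.1237 [170 220 233]
w5 80 x -0.0961 z 0.124 [171 220 234]
w5 95 x -0.106 z 0.1247 [173 221 235]
w5 110 x -0.1145 z 0.1243 [173 222 235]
w5 125 x -0.1232 z 0.1246 [173 223 235]
w5 140 x -0.1313 z 0.1245 [172 221 235]
w5 155 x -0.1389 z 0.124 [172 222 235]
w5 170 x -0.1466 z 0.1243 [172 222 235]
w5 185 x -0.1536 z 0.1236 [174 223 235]
w5 200 x -0.1605 z 0.1234 [174 223 235]
w5 215 x -0.1678 z 0.1248 [173 223 235]
w5 230 x -0.174 z 0.1235 [173 223 236]
w5 245 x -0.1806 z 0.1243 [169 217 232]
w5 260 x -0.1867 z 0.1242 [38 51 58]
w5 275 x -0.1929 z 0.126 [37 48 55]
w5 290 x -0.1985 z 0.1247 [101 137 151]
w5 305 x -0.204 z 0.1234 [100 134 149]
w6 20 x -0.0627 z 0.0843 [109 116 114]
w6 35 x -0.0097 z 0.0273 [125 132 132]
w6 50 x -0.0242 z 0.027 [124 133 133]
w6 65 x -0.0867 z 0.0776 [168 216 231]
w6 80 x -0.0958 z 0.077 [168 217 232]
w6 95 x -0.1057 z 0.0778 [170 218 233]
w6 110 x -0.1151 z 0.0785 [170 220 234]
w6 125 x -0.1229 z 0.0775 [171 220 234]
w6 140 x -0.1308 z 0.0771 [169 220 234]
w6 155 x -0.1386 z 0.077 [171 221 234]
w6 170 x -0.1466 z 0.0778 [171 220 233]
w6 185 x -0.1536 z 0.0772 [172 221 235]
w6 200 x -0.1609 z 0.078 [174 221 234]
w6 215 x -0.1674 z 0.077 [172 221 234]
w6 230 x -0.1741 z 0.0776 [172 221 235]
w6 245 x -0.1805 z 0.0777 [168 216 231]
w6 260 x -0.1868 z 0.0787 [37 50 57]
w6 275 x -0.1927 z 0.0783 [36 48 55]
w6 290 x -0.1984 z 0.0781 [100 135 149]
w6 305 x -0.204 z 0.0786 [ 97 130 146]
```

The mould is actually level: the slope fit had picked up outliers. Its top is at z 0.0775, so the underside is about 1.5 mm above the bay floor. Next I'll check lateral alignment.

```bash
cat > al.py <<'E'
from h import *
import sys
Y=-.066; ex=np.array([np.cos(Y),np.sin(Y),0]); ey=np.array([-ex[1],ex[0],0]); O=np.array([.6815,.022,0])+.015*ex
def press(p): d=np.asarray(p)-O; return np.c_[d@ex,d@ey]
def go(w,v0,v1,zt):
    hsv=cv2.cvtColor(w['color'],cv2.COLOR_BGR2HSV); cr=(w['color'].astype(int)[...,2]>200)&(hsv[...,1]>45)&(hsv[...,1]<90)
    L=[];Rr=[]
    for v in range(v0,v1,4):
        u=np.flatnonzero(cr[v,240:400])+240
        L.append((u.min()-.5,v)); Rr.append((u.max()+.5,v))
    for n,e in (('L',L),('R',Rr)):
        q=press(onplane(w,e,zt)); f=np.polyfit(q[:,0],q[:,1],1); print(n,'yaw rel',f[0].round(4),'y',q[:,1].mean().round(4),'sd',(q[:,1]-np.polyval(f,q[:,0])).std().round(4))
    dk=cv2.inRange(w['color'],(0,0,0),(75,75,75)); dk[:,:285]=0; dk[:,345:]=0; dk[:180]=0; dk[300:]=0
    n,_,st,ce=cv2.connectedComponentsWithStats(dk); i=1+st[1:,4].argmax(); print('vent',ce[i],press(onplane(w,ce[i],zt))[0].round(4))
if __name__=='__main__':
    go(pickle.load(open(f'pics/{sys.argv[1]}.pkl','rb')),int(sys.argv[2]),int(sys.argv[3]),float(sys.argv[4]))
E
python3 al.py w6 90 230 .0775
python3 - <<'E'
from h import *
from station import manip as m
from al import press
o=m.get_obs(); C=R.from_quat(o['tool_rot']); print(press(o['eef_pos']),o['qpos'].round(2),C.inv().apply(.1*np.array([np.cos(-.066),np.sin(-.066),0])).round(4), C.as_matrix()[:,2])
E
```

```text
L yaw rel -0.0014 y -0.0782 sd 0.0001
R yaw rel 0.0004 y -0.1255 sd 0.0001
vent [314.95901639 262.61612022] [-0.1876 -0.1023]
[[-0.19483468 -0.10173069]] [-0.3   0.21  2.42  2.27  0.17 -0.88] [ 0.081  -0.0014  0.0587] [ 0.58494128 -0.04708036 -0.80970805]
```

```bash
echo '[0, -0.0025, 0.0005, 0, 0, 0, 0.008, -0.0026, 0.006, 0, 0, 0, 0.0162, -0.0027, 0.0122, 0, 0, 0, 0.0243, -0.0028, 0.018, 0, 0, 0, 0.0324, -0.003, 0.024, 0, 0, 0]' | python3 jog.py; echo '[0.0081, -0.0001, 0.0059, 0, 0, 0, 0.0162, -0.0003, 0.0117, 0, 0, 0, 0.0243, -0.0004, 0.0176, 0, 0, 0, 0.0243, -0.0004, 0.0176, 0, 0, 0]' | python3 jog.py
python3 - <<'E'
from h import *
from station import manip as m
from al import press,go
w=snap(m,'wrist','w7'); o=m.get_obs(); C=R.from_quat(o['tool_rot']); print(press(o['eef_pos']),o['eef_pos'],o['wrist_force'].round(1),o['ft_torque'].round(2),o['qpos'].round(2))
go(w,150,230,.077)
P=depthpt(w,[(315,v) for v in range(20,300,14)]); print(np.c_[press(P),P[:,2]].round(4)[:, [0,2]])
E
```

```text
clock: 10.52
eef_pos: [0.5375, -0.0659, 0.072]
tool_rot: [0.95, -0.036, 0.31, 0.012]
wrist_force: [0.3, -0.6, -4.8]
grip_width: 0.049
gripper_force: 85.4
clock: 11.02
eef_pos: [0.5676, -0.0678, 0.0722]
tool_rot: [0.95, -0.036, 0.31, 0.011]
wrist_force: [0.2, 0.8, -4.9]
grip_width: 0.0492
gripper_force: 85.3
[[-0.12359969 -0.09715516]] [ 0.56672917 -0.06778125  0.07181678] [-0.6 -0.7 -4.6] [0.   0.89 0.02] [-0.25  0.31  2.27  2.12  0.12 -0.69]
L yaw rel -0.0 y -0.0725 sd 0.0001
R yaw rel 0.0055 y -0.121 sd 0.0001
vent [314.94027778 262.52916667] [-0.1145 -0.0974]
[[-0.0161  0.108 ]
 [-0.0217  0.1057]
 [-0.0211  0.0977]
 [-0.0301  0.0984]
 [-0.0381  0.0985]
 [-0.0457  0.0986]
 [-0.0531  0.099 ]
 [-0.0596  0.0984]
 [-0.064   0.0948]
 [-0.0634  0.0826]
 [-0.0688  0.0795]
 [-0.0758  0.0796]
 [-0.0826  0.0797]
 [-0.089   0.0795]
 [-0.095   0.0784]
 [-0.1016  0.0801]
 [-0.1074  0.0796]
 [-0.1133  0.0801]
 [-0.1188  0.0797]
 [-0.1242  0.0794]]
```

```bash
echo '[-0.0009, 0.0005, 0.0012, 0, 0, 0, 0.006, 0.0005, 0.0062, 0, 0, 0, 0.0128, 0.0004, 0.0112, 0, 0, 0, 0.0185, 0.0002, 0.0152, 0, 0, 0, 0.0185, 0.0002, 0.0152, 0, 0, 0]' | python3 jog.py
python3 - <<'E'
from h import *
from station import manip as m
from al import press,go
w=snap(m,'wrist','w8'); o=m.get_obs(); print(press(o['eef_pos']),o['eef_pos'],o['wrist_force'].round(1),o['ft_torque'].round(2),o['qpos'].round(2))
go(w,205,230,.077)
P=depthpt(w,[(315,v) for v in range(200,300,14)]); print(np.c_[press(P),P[:,2]].round(4)[:, [0,2]])
E
```

```text
clock: 11.7
eef_pos: [0.5903, -0.0699, 0.0705]
tool_rot: [0.95, -0.036, 0.31, 0.011]
wrist_force: [0.6, 0.6, -4.0]
grip_width: 0.049
gripper_force: 85.3
[[-0.10051365 -0.09765433]] [ 0.58973202 -0.06980192  0.070188  ] [-0.6  0.7 -4.1] [0.06 0.92 0.05] [-0.24  0.35  2.22  2.02  0.11 -0.58]
L yaw rel 0.0013 y -0.0735 sd 0.0001
R yaw rel 0.007 y -0.1213 sd 0.0001
vent [314.91527778 262.49583333] [-0.0922 -0.0979]
[[-0.0654  0.0775]
 [-0.0713  0.0762]
 [-0.0779  0.0777]
 [-0.0838  0.0773]
 [-0.0898  0.0785]
 [-0.0955  0.0793]
 [-0.1007  0.0773]
 [-0.106   0.0771]]
```

```bash
echo '[0.0016, 0, 0.0012, 0, 0, 0, 0.0032, 0, 0.0024, 0, 0, 0, 0.0032, 0, 0.0024, 0, 0, 0]' | python3 jog.py | sed -n 2,4p; echo '[0.0016, 0, 0.0012, 0, 0, 0, 0.0016, 0, 0.0012, 0, 0, 0]' | python3 jog.py| sed -n 2,4p;  echo '[0.0016, 0, 0.0012, 0, 0, 0, 0.0016, 0, 0.0012, 0, 0, 0]' | python3 jog.py| sed -n 2,4p
```

```text
eef_pos: [0.5943, -0.0702, 0.0705]
tool_rot: [0.95, -0.036, 0.31, 0.012]
wrist_force: [0.3, -0.1, -4.8]
eef_pos: [0.5964, -0.0703, 0.0705]
tool_rot: [0.95, -0.036, 0.31, 0.012]
wrist_force: [-0.7, 0.6, -3.6]
eef_pos: [0.5971, -0.0703, 0.0695]
tool_rot: [0.95, -0.037, 0.308, 0.012]
wrist_force: [-2.4, 0.4, -4.5]
```

```bash
echo '[0.0016, 0, 0.0012, 0, 0, 0, 0.0016, 0, 0.0012, 0, 0, 0]' | python3 jog.py | sed -n 2,4p
python3 - <<'E'
from h import *
from station import manip as m
from al import press,go
w=snap(m,'wrist','w9'); o=m.get_obs(); print(press(o['eef_pos']),o['eef_pos'],o['wrist_force'].round(1),o['ft_torque'].round(2),o['qpos'].round(2))
go(w,205,230,.077)
P=depthpt(w,[(315,v) for v in range(200,300,14)]); print(np.c_[press(P),P[:,2]].round(4)[:, [0,2]])
E
```

```text
eef_pos: [0.5971, -0.0703, 0.0686]
tool_rot: [0.951, -0.037, 0.307, 0.012]
wrist_force: [-12.3, 2.1, 1.3]
[[-0.09316999 -0.0976395 ]] [ 0.59706067 -0.07027144  0.0686368 ] [-11.2   1.8   0.6] [ 0.17  1.28 -0.04] [-0.23  0.36  2.2   1.95  0.1  -0.51]Traceback (most recent call last):
  File "<stdin>", line 5, in <module>
  File "al.py", line 10, in go
    L.append((u.min()-.5,v)); Rr.append((u.max()+.5,v))
              ~~~~~^^
    return umr_minimum(a, axis, None, out, keepdims, initial, where)
ValueError: zero-size array to reduction operation minimum which has no identity
```

```bash
echo '[0.0013, 0, 0.0008, 0, 0, 0, 0.0013, 0, 0.0008, 0, 0, 0, 0.0013, 0, 0.0008, 0, 0, 0]' | python3 jog.py | sed -n 2,4p
python3 - <<'E'
from h import *
from station import manip as m
from al import press
w=snap(m,'wrist','w10'); o=m.get_obs(); print(press(o['eef_pos']),o['eef_pos'],o['wrist_force'].round(1),o['ft_torque'].round(2),o['qpos'].round(2))
dk=cv2.inRange(w['color'],(0,0,0),(75,75,75)); n,_,st,ce=cv2.connectedComponentsWithStats(dk)
for s,c in zip(st[1:],ce[1:]):
    q=press(onplane(w,c,.076))[0]
    if 60<s[4]<2000 and -.13<q[0]<-.06: print(s,c.round(1),q.round(4))
P=depthpt(w,[(315,v) for v in range(215,300,10)]); print(np.c_[press(P),P[:,2]].round(4)[:, [0,2]].T)
C=R.from_quat(o['tool_rot']); print(C.inv().apply([-.1*.9978,.1*.066,0]).round(4),C.inv().apply([0,0,.1]).round(4))
E
```

```text
eef_pos: [0.5971, -0.0703, 0.0685]
tool_rot: [0.951, -0.037, 0.307, 0.012]
wrist_force: [-21.6, 2.6, 10.1]
[[-0.09319036 -0.09762414]] [ 0.59704136 -0.07025477  0.06844426] [-20.4   1.5  10.1] [0.24 1.59 0.01] [-0.23  0.36  2.2   1.94  0.1  -0.5 ]
[300 248  31  31 729] [314.9 262.9] [-0.0856 -0.0978]
[ 57 252  30  30 693] [ 71.5 266.8] [-0.0865  0.0013]
[[-0.0655 -0.0699 -0.0742 -0.0784 -0.0824 -0.0865 -0.0903 -0.0942 -0.098 ]
 [ 0.076   0.076   0.0763  0.0765  0.0758  0.0764  0.0753  0.0755  0.0757]]
[-0.0812  0.0012 -0.0584] [ 0.0584 -0.     -0.0812]
```

It is home: the spare's vent is at press x −0.0856 against −0.0865 for its neighbour, and a 20 N push no longer moves it. I'll relax the push, open and back out.

```bash
echo '[-0.0022, 0, -0.0014, 0, 0, 0, -0.0022, 0, -0.0014, 0, 0, 0]' | python3 jog.py | sed -n 2,4p;  echo '[0, 0, 0, 0, 0, 0, 0, 0, 0, 0, 0, 0, 0, 0, 0, 0, 0, 0, 0, 0, 0, 0, 0, 0]' | python3 jog.py 0.066; echo '[-0.016, 0, -0.012, 0, 0, 0, -0.04, 0.0006, -0.029, 0, 0, 0, -0.08, 0.0012, -0.058, 0, 0, 0, -0.08, 0.0012, -0.058, 0, 0, 0]' | python3 jog.py
python3 - <<'E'
from h import *
from station import manip as m
from al import press
w=snap(m,'wrist','w11'); o=m.get_obs(); print(press(o['eef_pos']),o['eef_pos'],o['wrist_force'].round(1),o['qpos'].round(2))
dk=cv2.inRange(w['color'],(0,0,0),(75,75,75)); n,_,st,ce=cv2.connectedComponentsWithStats(dk)
for s,c in zip(st[1:],ce[1:]):
    q=press(onplane(w,c,.076))[0]
    if 60<s[4]<2000 and -.13<q[0]<-.06: print(s,c.round(1),q.round(4))
rel(m,[.47,0.0,.36],toolR(0.49-np.pi/2,0))
E
```

```text
eef_pos: [0.5971, -0.0703, 0.0691]
tool_rot: [0.951, -0.037, 0.308, 0.012]
wrist_force: [-8.3, 1.2, -1.4]
clock: 14.1
eef_pos: [0.5999, -0.0706, 0.071]
tool_rot: [0.95, -0.036, 0.31, 0.012]
wrist_force: [0.1, 0.3, -0.1]
grip_width: 0.0659
gripper_force: 0.0
clock: 14.6
eef_pos: [0.4951, -0.0633, 0.0677]
tool_rot: [0.951, -0.037, 0.306, 0.011]
wrist_force: [0.3, -0.6, -0.1]
grip_width: 0.0659
gripper_force: 0.0
[[-0.19204318 -0.09765462]] [ 0.49840175 -0.06376563  0.0693539 ] [ 0.9 -0.7  0.6] [-0.29  0.22  2.42  2.31  0.17 -0.91]
[179  23  19  96 204] [189.5  67.4] [-0.0882 -0.0348]
[  5  28  45  96 705] [29.9 73.5] [-0.0887  0.0501]
[302  53  23  16 294] [313.2  60.2] [-0.085 -0.098]
[110  58  23  16 283] [121.   65.4] [-0.0856  0.0015]
[296 108  37  21 560] [314.2 117.6] [-0.1198 -0.0981]
[ 71 110  31  37 450] [ 85.  125.9] [-0.122   0.0114]
[119 112  39  20 547] [138.3 121.7] [-0.1204 -0.0144]
ROW 0.1437 -0.0618 -0.2547 0.666 -0.367 -2.055
```

View pics/w11.png

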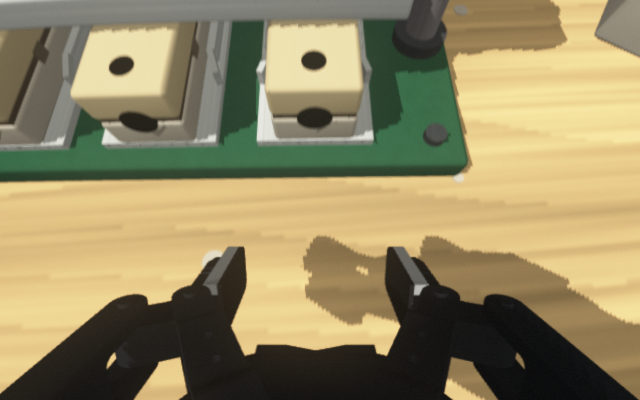

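The picture shows the spare seated in the right bay at (313,80), flush with its neighbour at (137,80), and the gripper clear. Now I'll rise and turn for the handle.

```bash
echo '[0.034, -0.015, -0.06, 0, 0, 0, 0.065, -0.03, -0.115, 0.05, -0.03, -0.16, 0.1, -0.045, -0.17, 0.1, -0.06, -0.32, 0.13, -0.055, -0.225, 0.16, -0.09, -0.48, 0.1437, -0.0618, -0.2547, 0.2, -0.11, -0.62]' | python3 jog.py 0.06; echo '[0, 0, 0, 0.055, -0.03, -0.17, 0, 0, 0, 0.11, -0.06, -0.34, 0, 0, 0, 0.165, -0.09, -0.51, 0, 0, 0, 0.22, -0.12, -0.68, 0, 0, 0, 0.27, -0.148, -0.83]' | python3 jog.py
python3 - <<'E'
from h import *
from station import manip as m
o=m.get_obs(); print(o['eef_pos'],o['qpos'].round(2)); rel(m,[.50,0.01,.38],toolR(0.49-np.pi/2,0))
E
```

```text
clock: 15.28
eef_pos: [0.5141, -0.0158, 0.1735]
tool_rot: [0.943, 0.097, 0.318, -0.029]
wrist_force: [-0.0, 0.2, 1.0]
grip_width: 0.0598
gripper_force: 0.0
clock: 15.9
eef_pos: [0.5148, -0.0167, 0.1734]
tool_rot: [0.831, 0.51, 0.219, -0.013]
wrist_force: [-0.7, 0.4, 0.0]
grip_width: 0.0601
gripper_force: 0.0
[ 0.5148016  -0.01669657  0.17344873] [-0.32  0.07  2.18  0.56  0.7  -0.25]
ROW 0.095 0.0162 -0.1852 0.38 -0.261 -0.943
```

```bash
echo '[0.027, 0.005, -0.053, 0.07, -0.05, -0.165, 0.05, 0.009, -0.1, 0.14, -0.1, -0.33, 0.08, 0.013, -0.15, 0.2, -0.15, -0.5, 0.095, 0.0162, -0.185, 0.28, -0.2, -0.67, 0.095, 0.0162, -0.185, 0.35, -0.245, -0.84]' | python3 jog.py
python3 - <<'E'
from h import *
from station import manip as m
o=m.get_obs(); print(o['eef_pos'],o['qpos'].round(2)); rel(m,[.58,0.022,.38],toolR(0.49-np.pi/2,0))
w=snap(m,'wrist','w12'); print(w['position'],R.from_quat(w['orientation']).as_matrix()[:,2].round(2))
E
```

```text
clock: 16.52
eef_pos: [0.5021, 0.0102, 0.3852]
tool_rot: [0.561, 0.828, 0.021, 0.001]
wrist_force: [-0.3, 0.2, -0.2]
grip_width: 0.0601
gripper_force: 0.0
[0.50206159 0.01016925 0.38523856] [-0.09 -0.04  1.77  0.04  1.39 -0.47]
ROW -0.018 0.0765 0.0075 0.036 -0.02 -0.11
[0.47379478 0.06947663 0.50400638] [-0.12  0.22  0.97]
```

```bash
echo '[-0.018, 0.0765, 0.0075, 0.036, -0.02, -0.11, -0.018, 0.0765, 0.0075, 0.036, -0.02, -0.11, -0.018, 0.0765, 0.0075, 0.036, -0.02, -0.11, -0.018, 0.0765, 0.0075, 0.036, -0.02, -0.11]' | python3 jog.py | sed -n 2,4p
cat > hd.py <<'E'
from h import *
from station import manip as m
w=snap(m,'wrist','w13'); t=pickle.load(open('pics/top0.pkl','rb')); o=m.get_obs()
def bar(im,lo):
    hsv=cv2.cvtColor(im['color'],cv2.COLOR_BGR2HSV); k=(((hsv[...,0]<8)|(hsv[...,0]>172))&(hsv[...,1]>150)&(hsv[...,2]>60)).astype(np.uint8)*255
    out=[]
    for c in cv2.findContours(k,cv2.RETR_EXTERNAL,cv2.CHAIN_APPROX_NONE)[0]:
        if cv2.contourArea(c)>lo: out.append((cv2.contourArea(c),cv2.boundingRect(c),cv2.minAreaRect(c)))
    return k,out
for n,im,lo in (('w',w,200),('t',t,60)):
    k,b=bar(im,lo)
    for x in b: print(n,x)
    print(rect(im,k,.273,lo))
vv,uu=np.nonzero(bar(w,200)[0]); P=depthpt(w,np.c_[uu,vv]); P=P[(abs(P[:,0]-.68)<.1)&(abs(P[:,1]-.02)<.1)]; 
if len(P): print('red depth pts',len(P),P.mean(0),np.percentile(P[:,2],[5,50,95]),P.min(0),P.max(0))
print(o['eef_pos'],o['qpos'].round(2))
E
python3 hd.py
```

```text
eef_pos: [0.5759, 0.0213, 0.3733]
tool_rot: [0.518, 0.856, -0.001, -0.005]
wrist_force: [-1.3, 0.5, 0.5]
w (2687.5, (422, 187, 42, 111), ((440.8153991699219, 241.97691345214844), (33.861480712890625, 107.16600799560547), 7.125016689300537))
[((422, 187, 42, 111), 0.6683, 0.0423, 0.087, 0.025, -62.9)]
t (244.5, (215, 219, 27, 23), ((228.14585876464844, 229.78778076171875), (26.678354263305664, 10.81554889678955), 34.508522033691406))
t (143.5, (282, 149, 34, 19), ((298.9000549316406, 158.30001831054688), (5.81377649307251, 35.329872131347656), 63.43495178222656))
[((215, 219, 27, 23), 0.4162, 0.2667, 0.095, 0.038, 56.7), ((282, 149, 34, 19), 0.6798, 0.0219, 0.129, 0.022, -61.8)]
red depth pts 2822 [0.66478416 0.05031745 0.27161174] [0.25897142 0.27205205 0.27359374] [0.60583972 0.00848878 0.25452546] [0.699622   0.08377862 0.40086395]
[0.57584999 0.02130772 0.37362055] [-0.04  0.13  1.61  0.    1.41 -0.52]
```

```bash
cat > hd2.py <<'E'
from hd import *
k=bar(w,200)[0]; vv,uu=np.nonzero(k); P=depthpt(w,np.c_[uu,vv]); P=P[(P[:,2]>.268)&(P[:,2]<.278)]
(c,s,a)=cv2.minAreaRect(P[:,:2].astype(np.float32)); print('top face',c,s,a)
d=np.linalg.svd(P[:,:2]-P[:,:2].mean(0),full_matrices=False)[2][0]; d*=np.sign(d[1]); print('bar dir yaw from y',np.arctan2(-d[0],d[1]),'line offset of (.6805,.022):',np.cross(np.r_[d,0],np.r_[np.array([.6805,.022])-np.array(c),0])[2], 'along ends',((P[:,:2]-[.6805,.022])@d).min(),((P[:,:2]-[.6805,.022])@d).max())
E
python3 hd2.py | tail -2
python3 - <<'E'
from h import *
from station import manip as m
rel(m,[.6805,.022,.33],toolR(0.48-np.pi/2,0))
E
```

```text
top face (0.6724415421485901, 0.04235532879829407) (0.01995009556412697, 0.08712579309940338) 27.425302505493164
bar dir yaw from y 0.475451154258596 line offset of (.6805,.022): 0.002152775759162692 along ends -0.02174665677933649 0.06535563931464666
ROW -0.0483 0.0933 0.0429 -0.006 -0.007 0.003
```

```bash
echo '[-0.048, 0.045, 0.02, -0.006, -0.007, 0.003, -0.048, 0.095, 0.043, -0.006, -0.007, 0.003, -0.048, 0.095, 0.043, -0.006, -0.007, 0.003, -0.048, 0.095, 0.043, -0.006, -0.007, 0.003]' | python3 jog.py 0.06
python3 hd2.py | tail -3
python3 - <<'E'
from h import *
from station import manip as m
rel(m,[.682,.0226,.268],toolR(0.478-np.pi/2,0))
E
```

```text
clock: 17.68
eef_pos: [0.6819, 0.0234, 0.3291]
tool_rot: [0.518, 0.855, -0.0, -0.001]
wrist_force: [-0.7, 0.5, 0.7]
grip_width: 0.0598
gripper_force: 0.0
[0.68210042 0.02330954 0.33059777] [-0.03  0.37  1.41 -0.    1.37 -0.51]
top face (0.6830850839614868, 0.02346593514084816) (0.01981995813548565, 0.12894053757190704) 27.29923439025879
bar dir yaw from y 0.4744222418231225 line offset of (.6805,.022): 0.0029692542247045503 along ends -0.06436062060967745 0.06460671286919539
ROW -0.0006 -0.0005 0.0626 0.001 0.0 0.003
```

The full bar is visible: centre (0.683, 0.0235), length 129 mm, width 20 mm, top at 0.272, all matching the text. Descending and gripping.

```bash
echo '[-0.0004, 0.0008, 0.02, 0, 0, 0, -0.0004, 0.0008, 0.045, 0, 0, 0, -0.0004, 0.0008, 0.0626, 0, 0, 0, -0.0004, 0.0008, 0.0626, 0, 0, 0]' | python3 jog.py 0.06; echo '[0, 0, 0, 0, 0, 0, 0, 0, 0, 0, 0, 0, 0, 0, 0, 0, 0, 0, 0, 0, 0, 0, 0, 0, 0, 0, 0, 0, 0, 0]' | python3 jog.py 0.01 100; python3 -c "
from station import manip as m
o=m.get_obs();print(o['ft_torque'].round(2),o['wrist_force'].round(1),o['qpos'].round(3))"
```

```text
clock: 18.23
eef_pos: [0.6818, 0.0236, 0.2642]
tool_rot: [0.518, 0.855, -0.001, -0.002]
wrist_force: [-0.2, -0.5, 1.0]
grip_width: 0.0598
gripper_force: 0.0
clock: 18.85
eef_pos: [0.6837, 0.0233, 0.268]
tool_rot: [0.518, 0.855, -0.0, 0.0]
wrist_force: [-3.4, -1.8, 5.6]
grip_width: 0.0186
gripper_force: 99.9
[-0.18  0.46 -0.16] [-3.4 -1.8  5.6] [-0.029  0.411  1.47  -0.     1.26  -0.51 ]
```

```bash
cat > tq.py <<'E'
from h import *
from station import manip as m
o=m.get_obs(); M=R.from_quat(o['tool_rot']).as_matrix(); print('T',o['ft_torque'].round(3),'F',o['wrist_force'].round(1),'yaw',round(np.arctan2(M[1,1],M[0,1]),3),'pos',o['eef_pos'].round(4),'q6',o['qpos'][5].round(3),'grip',round(o['grip_width'],4),'t',o['clock'])
E
python3 tq.py; echo '[0, 0, 0, 0, 0, 0.12, 0, 0, 0, 0, 0, 0.24, 0, 0, 0, 0, 0, 0.36, 0, 0, 0, 0, 0, 0.36]' | python3 jog.py >/dev/null; python3 tq.py; echo '[0, 0, 0, 0, 0, 0.12, 0, 0, 0, 0, 0, 0.24, 0, 0, 0, 0, 0, 0.34, 0, 0, 0, 0, 0, 0.34]' | python3 jog.py>/dev/null; python3 tq.py
```

```text
T [-0.178  0.46  -0.155] F [-3.4 -1.8  5.6] yaw 0.481 pos [0.6837 0.0233 0.268 ] q6 -0.51 grip 0.0186 t 18.85
T [-0.225  0.545 -0.344] F [-4.7 -1.3  6.4] yaw 0.12 pos [0.6835 0.0233 0.268 ] q6 -0.149 grip 0.0184 t 19.35
T [-0.251  0.543 -0.218] F [-4.5 -1.1  5.8] yaw -0.219 pos [0.6833 0.0233 0.268 ] q6 0.19 grip 0.0187 t 19.85
```

```bash
python3 hd2.py | tail -2; python3 -c "
from station import manip as m
o=m.get_obs();print(o['joint_torque'].round(3))"
```

```text
top face (0.686878502368927, 0.04037032276391983) (0.09436679631471634, 0.02015184424817562) 77.00874328613281
bar dir yaw from y -0.22185551569506737 line offset of (.6805,.022): 0.0021799640960229643 along ends -0.027860674035133842 0.06648080100345542
[  1.103 -42.444 -27.444   0.372  -1.232  -0.245]
```

The bar turns with the gripper (yaw −0.222 against the tool's −0.219). Continuing in smaller steps with a pause after each.

```bash
echo '[0, 0, 0, 0, 0, 0.08, 0, 0, 0, 0, 0, 0.15, 0, 0, 0, 0, 0, 0.15]' | python3 jog.py >/dev/null; python3 tq.py; echo '[0, 0, 0, 0, 0, 0.06, 0, 0, 0, 0, 0, 0.12, 0, 0, 0, 0, 0, 0.12]' | python3 jog.py >/dev/null; python3 tq.py; python3 -c "
from station import manip as m
o=m.get_obs();print(o['joint_torque'].round(3))"
```

```text
T [-0.297  0.574 -0.069] F [-3.8 -0.3  6.5] yaw -0.369 pos [0.6832 0.0233 0.268 ] q6 0.34 grip 0.0186 t 20.275
T [-0.287  0.656 -0.055] F [-5.5 -1.5  6.9] yaw -0.488 pos [0.6831 0.0233 0.268 ] q6 0.459 grip 0.0186 t 20.65
[ 7.9600e-01 -4.2312e+01 -2.7534e+01  4.4400e-01 -1.3530e+00  1.9000e-02]
```

```bash
cat > pl.py <<'E'
from h import *
from station import manip as m
import sys
a=pickle.load(open('pics/scene0.pkl','rb')); b=snap(m,'scene',sys.argv[1])
c=a['color'].astype(int); lt=(c.min(2)>90)&(c.max(2)-c.min(2)<35)
k=np.zeros((400,640),bool); k[236:262,275:372]=True; k&=lt&(a['z_map']>0)&(b['z_map']>0)
P=depthpt(a,np.argwhere(k)[:,::-1]); Q=depthpt(b,np.argwhere(k)[:,::-1])
s=(P[:,2]>.09)&(P[:,2]<.108)&(Q[:,2]>.08)&(Q[:,2]<.108)
print('n',s.sum(),'plate top before',np.median(P[s,2]).round(4),'now',np.median(Q[s,2]).round(4),'mean diff',(Q[s,2]-P[s,2]).mean().round(4))
E
python3 pl.py s1; python3 tq.py; python3 tq.py; echo '[0, 0, 0, 0, 0, 0, 0, 0, 0, 0, 0, 0]' | python3 jog.py >/dev/null; python3 tq.py
```

```text
n 1321 plate top before 0.098 now 0.0947 mean diff -0.0032
T [-0.234  0.719 -0.044] F [-4.9 -0.9  7.1] yaw -0.488 pos [0.6831 0.0233 0.268 ] q6 0.459 grip 0.0184 t 20.7
T [-0.234  0.719 -0.044] F [-4.9 -0.9  7.1] yaw -0.488 pos [0.6831 0.0233 0.268 ] q6 0.459 grip 0.0184 t 20.7
T [-0.261  0.706 -0.002] F [-4.2 -0.5  6.9] yaw -0.488 pos [0.6831 0.0233 0.268 ] q6 0.459 grip 0.0184 t 20.95
```

```bash
for k in 1 2 3; do echo '[0, 0, 0, 0, 0, 0.06]' | python3 jog.py >/dev/null; python3 tq.py; echo '[0, 0, 0, 0, 0, 0, 0, 0, 0, 0, 0, 0]' | python3 jog.py >/dev/null; python3 tq.py; done; python3 pl.py s2
```

```text
T [-0.213  0.707  0.414] F [-6.1 -1.6  7.4] yaw -0.548 pos [0.6831 0.0233 0.268 ] q6 0.52 grip 0.0189 t 21.075
T [-0.296  0.664  0.006] F [-4.6 -0.5  5.9] yaw -0.548 pos [0.6831 0.0233 0.268 ] q6 0.519 grip 0.0186 t 21.325
T [-0.313  0.696  0.362] F [-4.7 -0.2  7.2] yaw -0.608 pos [0.6831 0.0233 0.268 ] q6 0.58 grip 0.0188 t 21.45
T [-0.283  0.695 -0.005] F [-4.9 -1.1  6.3] yaw -0.608 pos [0.6831 0.0233 0.268 ] q6 0.579 grip 0.0185 t 21.7
T [-0.23   0.672  0.431] F [-4.5 -1.3  7.3] yaw -0.668 pos [0.683  0.0233 0.268 ] q6 0.64 grip 0.0187 t 21.825
T [-0.296  0.645  0.098] F [-5.1 -1.9  7.1] yaw -0.668 pos [0.683  0.0234 0.268 ] q6 0.639 grip 0.0186 t 22.075
n 1317 plate top before 0.098 now 0.094 mean diff -0.0037
```

```bash
for k in 1 2 3; do echo '[0, 0, 0, 0, 0, 0.06]' | python3 jog.py >/dev/null; python3 tq.py; echo '[0, 0, 0, 0, 0, 0]' | python3 jog.py >/dev/null; python3 tq.py; done; python3 pl.py s3
```

```text
T [-0.201  0.757  0.783] F [-5.5 -1.5  7.6] yaw -0.727 pos [0.683  0.0234 0.268 ] q6 0.698 grip 0.0186 t 22.25
T [-0.257  0.725  0.413] F [-4.9 -0.8  7. ] yaw -0.727 pos [0.683  0.0234 0.268 ] q6 0.698 grip 0.0188 t 22.375
T [-0.22   0.753  0.718] F [-5.4 -0.7  6.4] yaw -0.787 pos [0.683  0.0234 0.268 ] q6 0.758 grip 0.0184 t 22.5
T [-0.223  0.715  0.399] F [-5.2 -0.5  6.9] yaw -0.787 pos [0.683  0.0234 0.268 ] q6 0.758 grip 0.0183 t 22.625
T [-0.183  0.745  0.736] F [-5.  -1.1  6.5] yaw -0.847 pos [0.6829 0.0234 0.268 ] q6 0.818 grip 0.0183 t 22.75
T [-0.201  0.683  0.378] F [-5.3 -0.5  5.8] yaw -0.847 pos [0.6829 0.0235 0.268 ] q6 0.818 grip 0.0184 t 22.875
n 1317 plate top before 0.0981 now 0.0938 mean diff -0.0038
```

```bash
for k in 1 2 3; do echo '[0, 0, 0, 0, 0, 0, 0, 0, 0, 0, 0, 0]' | python3 jog.py >/dev/null; python3 tq.py; done; python3 pl.py s4
python3 - <<'E'
from h import *
a=pickle.load(open('pics/scene0.pkl','rb'))
c=a['color'].astype(int); lt=(c.min(2)>90)&(c.max(2)-c.min(2)<35)
k=np.zeros((400,640),bool); k[236:262,275:372]=True
for f in ('s1','s2','s3','s4'): pass
E
```

```text
T [-0.23   0.722  0.33 ] F [-5.5 -0.7  6.4] yaw -0.847 pos [0.683  0.0234 0.268 ] q6 0.818 grip 0.0184 t 23.175
T [-0.225  0.751  0.399] F [-5.   0.2  6.4] yaw -0.847 pos [0.6829 0.0234 0.268 ] q6 0.818 grip 0.0182 t 23.425
T [-0.261  0.741  0.332] F [-5.4 -0.6  8. ] yaw -0.847 pos [0.6829 0.0234 0.268 ] q6 0.818 grip 0.0189 t 23.675
n 1318 plate top before 0.098 now 0.0941 mean diff -0.0038
```

```bash
sed -i "s/mean().round(4))/mean().round(6),'med',np.median(Q[s,2]-P[s,2]).round(6))/" pl.py; python3 hd2.py | tail -2
python3 - <<'E'
from h import *
a=pickle.load(open('pics/scene0.pkl','rb')); c=a['color'].astype(int); lt=(c.min(2)>90)&(c.max(2)-c.min(2)<35)
F={f:pickle.load(open(f'pics/{f}.pkl','rb')) for f in ('s1','s2','s3','s4')}
k=np.zeros((400,640),bool); k[236:262,275:372]=True; k&=lt; ij=np.argwhere(k)[:,::-1]
P0=depthpt(a,ij)[:,2]; Q={f:depthpt(b,ij)[:,2] for f,b in F.items()}
s=(P0>.094)&(P0<.102)
for q in Q.values(): s&=(q>.088)&(q<.102)
for f,q in Q.items(): d=(q-P0)[s]; print(f,s.sum(),d.mean().round(6),'se',(d.std()/s.sum()**.5).round(6), 'med',np.median(d).round(5))
# same mask, fixed reference surface (bench) drift
r=np.zeros((400,640),bool); r[275:283,290:360]=True
E
```

```text
top face (0.6962019801139832, 0.035330042243003845) (0.09369122236967087, 0.020108845084905624) 41.57704162597656
bar dir yaw from y -0.8433473556026565 line offset of (.6805,.022): 0.00048543981817615947 along ends -0.026256329259562197 0.06743352645731457
s1 945 -0.003461 se 9.4e-05 med -0.00349
s2 945 -0.003918 se 9.1e-05 med -0.00395
s3 945 -0.004071 se 9.3e-05 med -0.0041
s4 945 -0.003965 se 9.5e-05 med -0.00388
```

Turning torque jumped from about 0.41 to a constant 0.75 N m over the last three steps, and the plate has stopped descending, which points to limiter slip. The held torque is ambiguous, though. I'll check with one small step and averaged plate heights.

```bash
cat > pm.py <<'E'
from h import *
from station import manip as m
import sys
a=pickle.load(open('pics/scene0.pkl','rb')); c=a['color'].astype(int); lt=(c.min(2)>90)&(c.max(2)-c.min(2)<35)
k=np.zeros((400,640),bool); k[236:262,275:372]=True; k&=lt; ij=np.argwhere(k)[:,::-1]; P0=depthpt(a,ij)[:,2]
Q=[]; T=[]
for i in range(8): Q.append(depthpt(m.get_image('scene'),ij)[:,2]); T.append(m.get_obs()['ft_torque'][2])
Q=np.array(Q); s=(P0>.094)&(P0<.102)&(Q>.088).all(0)&(Q<.102).all(0); print('drop mm',(Q[:,s].mean(1)*1e3-P0[s].mean()*1e3).round(2),'level',Q[:,s].mean().round(6),s.sum(),'Tz',np.round(T,2)); np.save(sys.argv[1],Q.mean(0))
E
python3 pm.py q1.npy; echo '[0, 0, 0, 0, 0, 0.06]' | python3 jog.py >/dev/null; python3 tq.py; python3 pm.py q2.npy; python3 tq.py; python3 -c "
import numpy as np
a,b=np.load('q1.npy'),np.load('q2.npy'); s=(a>.088)&(a<.102)&(b>.088)&(b<.102); d=b-a; print(d[s].mean()*1e3,np.median(d[s])*1e3,d[s].std()*1e3/s.sum()**.5)"
```

```text
drop mm [-4.1  -4.01 -4.03 -4.05 -4.06 -4.11 -4.03 -4.14] level 0.093834 914 Tz [0.36 0.42 0.34 0.43 0.41 0.36 0.37 0.45]
T [-0.261  0.699  0.786] F [-5.7 -1.   6.9] yaw -0.907 pos [0.6829 0.0235 0.268 ] q6 0.878 grip 0.0186 t 24.3
drop mm [-4.02 -3.93 -4.02 -4.11 -4.12 -4.08 -4.02 -4.04] level 0.093838 916 Tz [0.49 0.39 0.33 0.33 0.32 0.42 0.4  0.36]
T [-0.206  0.71   0.359] F [-5.3 -1.   6.9] yaw -0.907 pos [0.6829 0.0235 0.268 ] q6 0.878 grip 0.0186 t 24.7
-0.020972791323383543 -0.04376021044261158 0.031392405470066484
```

The plate moved −0.02 ± 0.03 mm where a turning screw would give −0.24 mm, and the torque stayed at 0.75. The limiter has slipped, by at most 0.24 rad. Stopping here and letting go.

```bash
echo '[0, 0, 0, 0, 0, 0, 0, 0, 0, 0, 0, 0, 0, 0, 0, 0, 0, 0, 0, 0, 0, 0, 0, 0]' | python3 jog.py 0.06; echo '[0, 0, -0.03, 0, 0, 0, 0, 0, -0.07, 0, 0, 0, 0, 0, -0.12, 0, 0, 0, 0, 0, -0.14, 0, 0, 0, 0, 0, -0.14, 0, 0, 0]' | python3 jog.py
python3 - <<'E'
from h import *
from station import manip as m
rel(m,[.45,0.02,.40],toolR(0,0.35));
E
python3 hd2.py | tail -2; python3 pm.py q3.npy
```

```text
clock: 25.2
eef_pos: [0.6836, 0.0237, 0.266]
tool_rot: [0.946, 0.325, -0.0, -0.0]
wrist_force: [0.4, -0.1, -0.5]
grip_width: 0.0601
gripper_force: 0.0
clock: 25.82
eef_pos: [0.6843, 0.0236, 0.4079]
tool_rot: [0.946, 0.325, 0.001, 0.0]
wrist_force: [-0.2, -0.1, 0.3]
grip_width: 0.0598
gripper_force: 0.0
ROW -0.187 -0.1412 0.0073 -0.429 -0.148 -2.448
top face (0.6826837658882141, 0.023551717400550842) (0.12821273505687714, 0.01977863535284996) 38.17289733886719
bar dir yaw from y -0.9072199905314438 line offset of (.6805,.022): 0.0001226304463283717 along ends -0.061450006966890666 0.06676876297078957
drop mm [-3.97 -4.07 -4.   -3.99 -3.97 -4.06 -4.04 -4.  ] level 0.093874 909 Tz [ 0.   -0.02 -0.02  0.01 -0.02  0.04 -0.    0.  ]
```

```bash
echo '[-0.187, -0.141, 0, 0, 0, 0, -0.187, -0.141, 0, 0, 0, 0, -0.187, -0.141, 0, 0, 0, 0, -0.187, -0.141, 0, 0, 0, 0, -0.187, -0.141, 0, 0, 0, 0]' | python3 jog.py | sed -n 1,4p
python3 - <<'E'
from h import *
from station import manip as m
from al import press
t=snap(m,'top','top1'); s=snap(m,'scene','scene1'); a=pickle.load(open('pics/top0.pkl','rb'))
dk=cv2.inRange(t['color'],(0,0,0),(90,90,90))
for x in (275,298,323):
    g=t['color'][180:196,x-6:x+8].min(2); i=np.unravel_index(g.argmin(),g.shape); uv=(x-6+i[1],180+i[0]); print(uv,g.min(),press(onplane(t,uv,.076))[0].round(4))
cv2.imwrite('pics/fin.png',np.hstack([cv2.resize(t['color'][120:260,90:520],(800,260)),])); cv2.imwrite('pics/fin2.png',np.vstack([cv2.resize(t['color'][110:270,90:520],(800,298)),cv2.resize(s['color'][150:310,150:580],(800,298))]))
E
```

```text
clock: 26.9
eef_pos: [0.4468, 0.02, 0.4066]
tool_rot: [0.946, 0.325, -0.0, -0.0]
wrist_force: [0.6, 0.2, -0.2]
(np.int64(274), np.int64(185)) 7 [-0.0844  0.0991]
(np.int64(299), np.int64(187)) 10 [-0.0844 -0.0027]
(np.int64(323), np.int64(189)) 11 [-0.0847 -0.1004]
```

View pics/fin2.png

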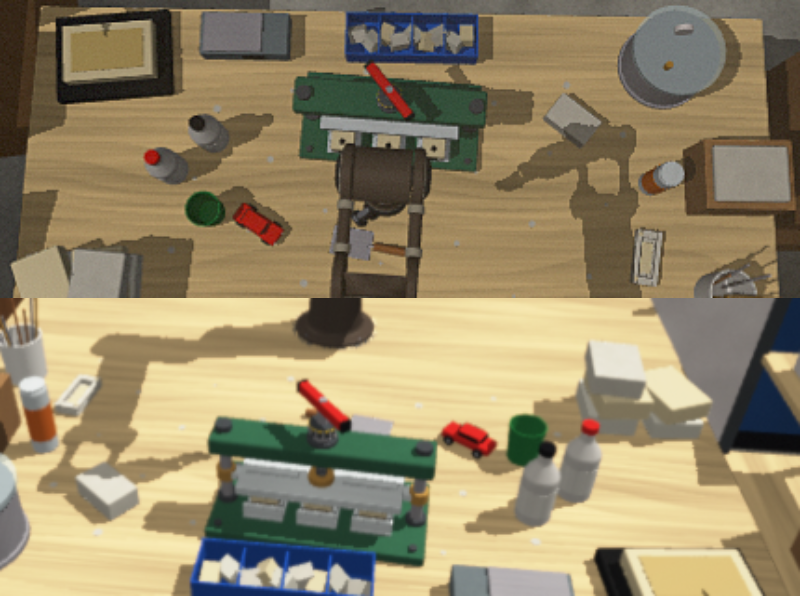

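The final views show all three moulds in line, with vents at press x −0.084, −0.084 and −0.085. The handle has been turned and released, the bystanders are in place, and the arm is clear. Handing in.

```bash
python3 -c "
from station import manip as m
print(m.close_job())"
```

```text
the job is handed in; nothing more can be done
None
```

I handed the job in at about 27 s: the spare mould is home in the right-hand bay, pouring end to the robot, and the plate bears on the moulds. I turned the handle until the torque held steady at 0.75 N m and the plate stopped, which I took as limiter slip (about 0.2 rad), although the held torque stayed near 0.36 N m instead of dropping to 0.1. Then I let go, with nothing else on the bench visibly moved.

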